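# Pack the account books in the cam-locked desk rack

### The arm

A 6-joint arm with a two-finger parallel gripper is mounted at the origin on the work surface. World frame = base frame: x ahead of the robot, y to its left, z up, the work surface at z = 0. Lengths are in m, angles in rad, forces in N, time in s.
With the tool pointing down it reaches from about 0.325 to 0.775 m from the base axis. Payload 9.3 kg.
Tool frame: the origin (TCP) lies midway between the tips of the shut fingers; the grasp point (between the pads) lies 19 mm behind it (robot.hold_point_z is the distance from the TCP to the grasp point, in m); z points along the fingers, x is the direction in which the jaws open and shut, and the axes are right-handed (so a half turn about z gives the same grasp; the last joint's range is limited). The gripper opens to 85 mm and grips with 20 to 120 N. Pads are 22 mm wide; open, the fingers measure 114 mm over their backs; the gripper's body (76 mm by 85 mm) begins 54 mm behind the grasp point. The pads swing forward as they close: fully open they stand 13 mm farther back than shut.
Start: joints at [-1.33, 0.259, 0.021, 1.334, 0, 1.418], TCP at [0.211, -0.508, 0.231] pointing down, gripper open.
Joint ranges: [-3.04, 3.04], [-0.91, 1.82], [-1.04, 1.36], [-1.92, 1.95], [-1.52, 1.45], [-3.14, 3.14]. Speed limits (rad/s): [2.22, 2.22, 2.79, 3.14, 3.14, 3.14].

### API

Orientations are given as a 3x3 rotation matrix whose columns are the frame's x, y, z axes.
In Python, from rig import robot gives the robot as it stands. The module is installed in compiled form; this text tells all that it offers.
- The arm moves only by the tool carry_out, never from a script. Its argument "plan" is a list that holds one entry, the list of rows, each a list of 7 numbers: the shift along the world's x, y, z normalised to -1 to 1, where 1 is 400 mm, then the turn, a rotation vector about the world's x, y, z normalised to -1 to 1, where 1 is 120 degrees, then the closure, from -1 (fully open) to 1 (shut), so that 0 is half open. A call has 1 to 5 rows; each row is the pose to reach, as a shift and turn from the pose measured when the call began; what a row does not reach only later rows make up. A row lasts 1/10 s, in which the tool goes at most 50 mm and 8.59 degrees, less where a joint would pass 70% of its speed; a pose out of reach is approached as far as the arm can. A call with a number of a shift or a turn outside -1 to 1 is refused whole. A call with a gripper value outside its range is refused whole. The fingers move at their own pace and stop on an object; "grip_force" is the grip in N (left out, the last holds). Time passes only in rows, so rows that repeat a pose let the fingers close. It gives the time, the measured TCP pose, the force and the opening at its end, in the units of the state.
- robot.read_state(): the state, without advancing time (a new reading comes with each control period).
- robot.snapshot(name): name is "scene" or "top" or "wrist"; returns a dict with "image" (420x560x3 uint8, red, green, blue), "z_map" (420x560 float32, m along the optical axis (not along the pixel's ray), 0 where there is no reading), "K" (3x3 intrinsics, pixels), "k1" (the pictures are not rectified: a ray, as slopes to the right and down, at radius r is drawn at 1 + k1 r^2 times it, then the intrinsics apply), "cam_to_world" (4x4, takes a point from camera to world coordinates). Camera axes: x right, y down, z forward; pixel columns grow to the right and rows downward; lengths in m; the calibration is good to about 2 mm. A picture is of the moment at which its call begins.
- robot.finish_job(): hands the job in, once; it reports no verdict.
The state is a dict: "t": time; "qpos": joint angles; "joint_velocities": joint speeds; "effort": joint torques, N m; "position": TCP position; "eef_rot": TCP orientation; "wrist_force": force on the tool from outside, world axes, zero at the start; "wrist_torque": the same for the moment, N m; "opening": finger opening in m.
Only numpy, scipy, OpenCV 4.12 (cv2) and the standard library are available. Lean on these libraries where they do the work, as an engineer would, in place of code of your own. Each camera call takes 0.05 s, during which the arm holds its last target. There are 200 camera calls.

### The job

The account books stand loose in the desk rack, its follower locked short of them. With your fingertips, swing the cam lever round to its release stop so that the cam's low point frees the follower, push the follower forward until the books are packed snugly against the end plate with no gaps left, then swing the lever back all the way to its lock stop. Touch and push only: pick nothing up, never force the follower while it is locked, and leave the books standing in the rack and everything around it where it is.

Things in the scene. Friction and masses are not known exactly. Their poses are not given: they have to be found in the camera images.
- rack: Grey steel desk rack (trough) for account books, fixed to the counter, 400 mm long (y), 152 wide (x). Origin: centre of its underside; its +y is FORWARD, from the follower to the books and the end plate. Floor at z 8 mm; side lips 4 mm thick, inner faces at x = -72 and +72, tops at z 34. The rear end (y = -200) is open.
- end_face (a point): Point on the inner face of the rack's fixed end plate, mid width, 60 mm above the counter (rack y = +192 mm). The plate rises to 130 mm, its wire carrying loop to 154 mm.
- follower (a joint): Travel of the follower along the trough (m): 0 = farthest back, grows forward (rack +y), limit 0.125. At 0.090 the four books touch one another, the end plate and the follower. Released, it slides stiffly (6 N) and the dragged books add up to about 7 N; it stays where it is left. Locked, it holds against about 40 N.
- plate_front (a point): Point on the front face (towards the books) of the follower's upright steel plate, mid width, 60 mm above the counter. The plate is 136 mm wide, 3 mm thick, from 10 to 110 mm above the counter.
- push_face (a point): Centre of the outer (rear) face of the follower's upturned rear flange, 23 mm above the counter: the face to push on, square to rack y, 130 mm wide (x), from 10 to 36 mm above the counter, 123 mm behind plate_front. Behind it is only the empty trough floor.
- lever (a joint): Angle of the cam lever on the follower (rad), vertical axis, counter-clockwise from above: 0 = release stop (cam's low point at the clamp pad, follower free), 2.5 = lock stop (cam jams the pad on the trough's +x lip; bites from 2.0). Stays where it is left. It turns with 1 to 2 N at the knob, 4 N to start releasing, rising to about 12 N at the end of locking.
- pivot (a point): Axis of the cam lever at the top of its bar, 51 mm above the counter; in the rack's frame x = +42.5 mm, 63 mm behind plate_front. It rides with the follower. At lever angle q the lever points from here, in the rack's frame, along the direction (q - 2.827) rad from +x towards +y, so it swings round by the rear (-y) side.
- knob (a point): Centre of the black upright round grip at the lever's end: 16 mm diameter, from 51 to 81 mm above the counter, 75 mm from the pivot axis. The lever bar (16 mm wide, 8 thick) has its top at 51 mm and passes above lips and rear flange. Locked, the grip overhangs the +x lip; released, it stands over the trough.
- ledger1: Dark red bound account book standing in the trough, nearest the end plate: 28 mm thick (its y), 110 mm deep (x), 152 mm tall, about 0.2 kg. Origin: centre of its underside, z up.
- ledger2: Dark red bound account book standing in the trough, second from the end plate: 28 mm thick (its y), 110 mm deep (x), 152 mm tall, about 0.2 kg. Origin: centre of its underside, z up.
- ledger3: Dark red bound account book standing in the trough, third from the end plate: 28 mm thick (its y), 110 mm deep (x), 152 mm tall, about 0.2 kg. Origin: centre of its underside, z up.
- ledger4: Dark red bound account book standing in the trough, nearest the follower: 28 mm thick (its y), 110 mm deep (x), 152 mm tall, about 0.2 kg. Origin: centre of its underside, z up.
- mug: White mug, 80 mm across, 92 mm tall. Not part of the job. Origin: centre of its underside.
- remote: Black remote control, 48 x 165 x 18 mm. Not part of the job. Origin: centre of its underside.
- stapler: Black stapler, 36 x 135 x 51 mm. Not part of the job. Origin: centre of its underside.
- stamp: Wooden-handled rubber stamp, 38 mm across, 78 mm tall, standing. Not part of the job. Origin: centre of its underside.
- tape_dispenser: Grey tape dispenser, 55 x 140 x 72 mm. Not part of the job. Origin: centre of its underside.
- hole_punch: Steel two-hole punch, 110 x 120 x 72 mm. Not part of the job. Origin: centre of its underside.
- flat_ledger: Dark red account book lying flat, 210 x 150 x 26 mm. Not part of the job. Origin: centre of its underside.
Mind the look-alikes: they are no part of the job. What is shaped like the ledger3 but blue, turquoise or yellow is not meant.

How it is judged:
By the outcome, as a careful person would: the job done as asked, in the order asked, and still so for the second after the job is handed in, with the robot touching nothing.
It also fails if it takes over 58 s, if anything falls off the work surface, if the arm or the gripper's body presses on something with over 40 N, if the wrist force passes 120 N, or if a joint passes its speed limit or range.

## Working session

There is one attempt and no reset: what is moved stays moved. The work goes in short steps, Python scripts to look and compute and a tool call to move; the robot and the scene stay as the last step left them, time stands still between calls to the robot, and variables do not carry over. Pictures are saved under pics/ and viewed, about 8 in all and at most 12, crops included, and the job is handed in when it is done.

Besides the shell and the picture viewer there is one more tool, called after "Call:" as name(argument=value, ...) on one line, values as JSON. carry_out: Moves the arm, as the interface text tells. Its arguments: {"type":"object","properties":{"plan":{"type":"array","items":{"type":"array","items":{"type":"array","items":{"type":"number","minimum":-1,"maximum":1}}}},"grip_force":{"type":"number"}},"required":["plan"]}

```bash
mkdir -p pics; cat > h.py <<'E'
import numpy as np, cv2
from rig import robot
def snap(n,f=None):
    s=robot.snapshot(n)
    if f: cv2.imwrite('pics/'+f,cv2.cvtColor(s['image'],cv2.COLOR_RGB2BGR))
    np.savez('last_'+n+'.npz',**s); return s
def load(n): return dict(np.load('last_'+n+'.npz'))
def pt(s,u,v,zw=None):
    K=s['K'];k=float(s['k1']);d=np.array([(u-K[0,2])/K[0,0],(v-K[1,2])/K[1,1]])
    p=d.copy()
    for _ in range(30): p=d/(1+k*(p@p))
    T=s['cam_to_world'];r=T[:3,:3]@np.array([p[0],p[1],1]);o=T[:3,3]
    if zw is not None: return o+r*(zw-o[2])/r[2]
    z=s['z_map'][int(round(v)),int(round(u))]
    return o+r*z
E
python3 - <<'E'
from h import *
a=snap('top','top1.png');b=snap('scene','scene1.png')
for s in(a,b):print(s['K'],s['k1'],s['cam_to_world'].round(3))
print(robot.read_state())
E
```

```text
[[429.56383981   0.         271.09873149]
 [  0.         429.56383981 203.19471978]
 [  0.           0.           1.        ]] 0.03232794712645271 [[ 0.015 -0.988  0.153  0.352]
 [-1.    -0.017 -0.011 -0.031]
 [ 0.013 -0.153 -0.988  1.261]
 [ 0.     0.     0.     1.   ]]
[[495.34789069   0.         273.00360165]
 [  0.         495.34789069 212.63666772]
 [  0.           0.           1.        ]] 0.02776072848523337 [[ 0.343  0.673 -0.656  1.509]
 [ 0.939 -0.23   0.255 -0.407]
 [ 0.021 -0.703 -0.711  1.088]
 [ 0.     0.     0.     1.   ]]
{'t': 0.1, 'qpos': array([-1.32957782e+00,  2.59138708e-01,  2.08344915e-02,  1.33365399e+00,
        1.57829878e-05,  1.41819061e+00]), 'joint_velocities': array([ 0.00148792, -0.0018055 ,  0.00403144,  0.0002397 , -0.0014198 ,
        0.00126223]), 'effort': array([ 5.43348186e-03, -5.56697023e+01,  3.45067871e+01,  1.17013848e-02,
       -1.41032151e-04, -1.04304098e-05]), 'position': array([ 0.21098809, -0.50766816,  0.23072383]), 'eef_rot': array([[ 3.83722530e-01, -9.23448402e-01, -2.62229495e-04],
       [-9.23447728e-01, -3.83722572e-01,  1.13200552e-03],
       [-1.14597207e-03, -1.92220793e-04, -9.99999325e-01]]), 'wrist_force': array([-1.02155315, -0.20249295,  0.34860454]), 'wrist_torque': array([ 0.02000575,  0.03126597, -0.00912501]), 'opening': 0.08570763842732575}
```

View pics/top1.png

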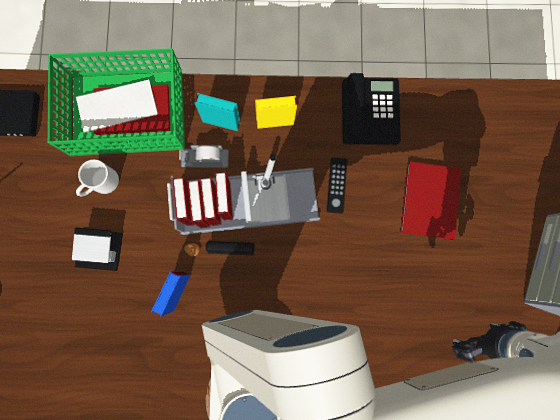

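View pics/scene1.png

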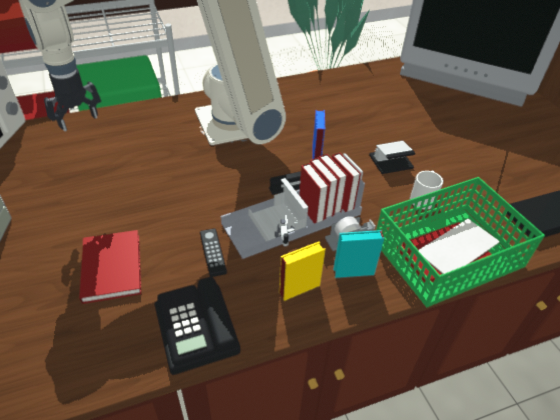

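The top view shows the rack at about u 170–318, v 168–233. Its end plate is on the left (world +y) and the lever is at about (267,170). I'll enlarge that area.

```bash
python3 - <<'E'
from h import *
s=load('top');im=cv2.cvtColor(s['image'],cv2.COLOR_RGB2BGR)[140:250,160:330]
cv2.imwrite('pics/c1.png',cv2.resize(im,None,fx=4.7,fy=4.7,interpolation=cv2.INTER_CUBIC))
E
```

```text
(no output)
```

View pics/c1.png

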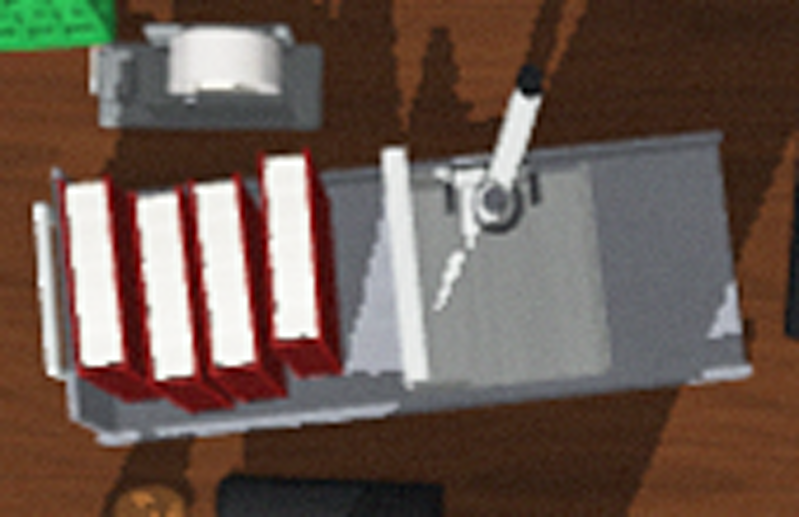

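The enlarged crop shows:
- the knob top at crop (530,80)
- the pivot at (497,202)
- the follower plate top from (395,150) to (415,383)
- the rear lip corners at (718,133) and (748,372)

The lever is locked and points toward +x, overhanging the lip.

```bash
python3 - <<'E'
from h import *
s=load('top')
P={'knob':(530,80,.081),'piv':(497,202,.055),'plA':(395,150,.110),'plB':(416,383,.110),'rearfar':(719,134,.034),'rearnear':(749,374,.034),'nearfront':(100,438,.034),'flA':(588,165,.036),'flB':(608,370,.036),'epA':(40,205,.154),'epB':(57,375,.154)}
q={}
for k,(u,v,z) in P.items():
    q[k]=pt(s,160+u/4.7-.4,140+v/4.7-.4,z); print(k,q[k].round(4), pt(s,160+u/4.7-.4,140+v/4.7-.4).round(3))
d=q['nearfront']-q['rearnear'];print('yaw from lip',np.arctan2(-d[0],d[1]),np.linalg.norm(d))
d=q['rearfar']-q['rearnear'];print('yaw rear',np.arctan2(d[1],d[0]),np.linalg.norm(d))
d=q['plA']-q['plB'];print('yaw plate',np.arctan2(d[1],d[0]),np.linalg.norm(d))
d=q['knob']-q['piv'];print('lever dir',np.arctan2(d[1],d[0]),np.linalg.norm(d[:2]))
# depth points of the rack's neighbourhood: near-lip/far-lip plane fits
E
```

```text
knob [ 0.6673 -0.0452  0.081 ] [ 0.668 -0.045  0.077]
piv [ 0.5975 -0.0266  0.055 ] [ 0.597 -0.027  0.057]
plA [0.6161 0.0332 0.11  ] [0.617 0.033 0.106]
plB [0.4798 0.0178 0.11  ] [0.486 0.02  0.056]
rearfar [ 0.6474 -0.1641  0.034 ] [ 0.648 -0.164  0.033]
rearnear [ 0.4972 -0.1825  0.034 ] [ 0.497 -0.182  0.036]
nearfront [0.4517 0.2114 0.034 ] [0.452 0.212 0.032]
flA [ 0.6258 -0.0825  0.036 ] [ 0.633 -0.084  0.006]
flB [ 0.498  -0.0961  0.036 ] [ 0.498 -0.096  0.039]
epA [0.571 0.227 0.154] [0.571 0.227 0.155]
epB [0.4761 0.2128 0.154 ] [0.477 0.214 0.149]
yaw from lip 0.11500284070094541 0.3965269677788019
yaw rear 0.12215711152730684 0.15131472398830362
yaw plate 0.11245847834573283 0.13713742856419145
lever dir -0.26115120751090837 0.07223224043555107
```

Call:
carry_out(plan=[[[0.195,0.204,0,0,0,0.327,1],[0.195,0.204,0,0,0,0.327,1],[0.195,0.204,0,0,0,0.327,1],[0.195,0.204,0,0,0,0.327,1],[0.195,0.204,0,0,0,0.327,1]]], grip_force=40)

```text
t: 0.6
position: [0.2895, -0.4253, 0.2306]
eef_rot: [[0.885, -0.466, -0.001], [-0.466, -0.885, 0.001], [-0.002, -0.0, -1.0]]
wrist_force: [-0.1, -0.0, -0.5]
opening: 0.0119
```

Call:
carry_out(plan=[[[0.195,0.204,0,0,0,0.327,1],[0.195,0.204,0,0,0,0.327,1],[0.195,0.204,0,0,0,0.327,1],[0.195,0.204,0,0,0,0.327,1],[0.195,0.204,0,0,0,0.327,1]]])

```text
t: 1.1
position: [0.368, -0.3429, 0.2303]
eef_rot: [[0.979, 0.206, -0.002], [0.206, -0.979, 0.001], [-0.002, -0.001, -1.0]]
wrist_force: [0.1, 0.0, 0.2]
opening: -0.0001
```

Call:
carry_out(plan=[[[0.195,0.204,0,0,0,0.327,1],[0.195,0.204,0,0,0,0.327,1],[0.195,0.204,0,0,0,0.327,1],[0.195,0.204,0,0,0,0.327,1],[0.195,0.204,0,0,0,0.327,1]]])

```text
t: 1.6
position: [0.4464, -0.2604, 0.23]
eef_rot: [[0.622, 0.783, -0.002], [0.783, -0.622, -0.0], [-0.002, -0.002, -1.0]]
wrist_force: [-0.3, 0.1, -0.5]
opening: 0.0001
```

Call:
carry_out(plan=[[[0.195,0.204,0,0,0,0.327,1],[0.195,0.204,0,0,0,0.327,1],[0.195,0.204,0,0,0,0.327,1],[0.195,0.204,0,0,0,0.327,1],[0.195,0.204,0,0,0,0.327,1]]])

```text
t: 2.1
position: [0.5247, -0.1779, 0.2294]
eef_rot: [[-0.021, 1.0, -0.003], [1.0, 0.021, -0.001], [-0.001, -0.003, -1.0]]
wrist_force: [0.2, 0.2, -0.0]
opening: 0.0001
```

Call:
carry_out(plan=[[[0.195,0.204,0,0,0,0.327,1],[0.195,0.204,0,0,0,0.327,1],[0.195,0.204,0,0,0,0.327,1],[0.195,0.204,0,0,0,0.327,1],[0.195,0.204,0,0,0,0.327,1]]])

```text
t: 2.6
position: [0.603, -0.0954, 0.2285]
eef_rot: [[-0.655, 0.756, -0.003], [0.756, 0.655, -0.002], [-0.0, -0.004, -1.0]]
wrist_force: [0.2, -0.1, 0.3]
opening: -0.0
```

Call:
carry_out(plan=[[[0.185,0.194,0,0,0,0.309,1],[0.185,0.194,0,0,0,0.309,1],[0.185,0.194,0,0,0,0.309,1],[0.185,0.194,0,0,0,0.309,1],[0.185,0.194,0,0,0,0.309,1]]])

```text
t: 3.1
position: [0.6771, -0.0171, 0.2275]
eef_rot: [[-0.979, 0.202, -0.002], [0.202, 0.979, -0.003], [0.002, -0.004, -1.0]]
wrist_force: [-0.7, 0.3, -0.0]
opening: 0.0004
```

```bash
python3 - <<'E'
from h import *
s=snap('wrist','w1.png');cv2.imwrite('pics/w1b.png',cv2.resize(cv2.imread('pics/w1.png'),None,fx=1.4,fy=1.4));print(s['cam_to_world'].round(3),robot.read_state()['qpos'].round(3))
E
```

```text
[[-0.979  0.195  0.053  0.663]
 [ 0.202  0.943  0.264 -0.085]
 [ 0.002  0.269 -0.963  0.37 ]
 [ 0.     0.     0.     1.   ]] [-0.148  0.488  0.364  1.449 -0.004 -1.515]
```

View pics/w1b.png

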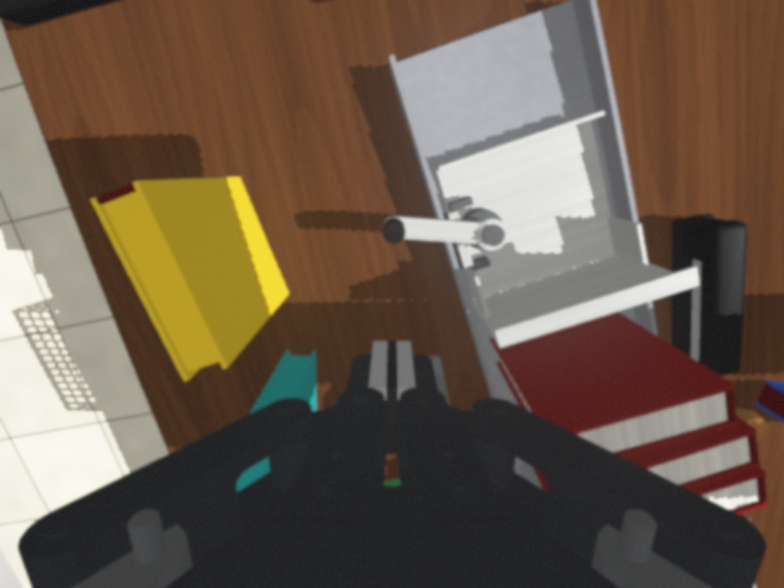

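The wrist view (1.4x enlarged) shows the knob top at (393,230), the pivot boss at (490,235), the rear flange line from (440,170) to (603,115), and the plate top from (500,335) to (697,275). The nearest edge of the yellow book is at about (288,292).

```bash
python3 - <<'E'
from h import *
s=load('wrist')
P={'knob':(393,228,.081),'piv':(490,235,.055),'plA':(500,338,.110),'plB':(697,275,.110),'flA':(440,168,.036),'flB':(603,116,.036),'rearfar':(392,58,.034),'yel':(288,293,None),'yel2':(240,180,None),'turq':(315,355,None),'yb':(222,368,None),'ft':(383,342,None)}
q={}
for k,(u,v,z) in P.items():
    q[k]=pt(s,u/1.4,v/1.4,z);print(k,q[k].round(4),pt(s,u/1.4,v/1.4).round(3))
d=q['knob']-q['piv'];print(np.arctan2(d[1],d[0]),np.linalg.norm(d[:2]))
for a,b in(('plA','plB'),('flA','flB')):
    d=q[a]-q[b];print(np.arctan2(d[1],d[0]),np.linalg.norm(d))
E
```

```text
knob [ 0.6692 -0.0479  0.081 ] [ 0.669 -0.048  0.082]
piv [ 0.5992 -0.0247  0.055 ] [ 0.6   -0.025  0.059]
plA [0.6134 0.0345 0.11  ] [0.614 0.034 0.111]
plB [0.481  0.0176 0.11  ] [0.48  0.018 0.109]
flA [ 0.6256 -0.0799  0.036 ] [ 0.626 -0.08   0.035]
flB [ 0.4986 -0.0931  0.036 ] [ 0.491 -0.093  0.02 ]
rearfar [ 0.646  -0.1632  0.034 ] [ 0.646 -0.163  0.034]
yel [7.772e-01 1.100e-03 4.000e-04] [0.777 0.001 0.   ]
yel2 [ 0.7893 -0.1044  0.0051] [ 0.789 -0.104  0.005]
turq [0.7681 0.0657 0.0014] [0.768 0.066 0.001]
yb [8.605e-01 6.120e-02 6.000e-04] [0.861 0.061 0.001]
ft [ 0.6776 -0.0288  0.233 ] [ 0.678 -0.029  0.233]
-0.3201792576536851 0.07379892315630163
0.12671513633715503 0.1335275198472107
0.1031233093956796 0.12769314149512548
```

Call:
carry_out(plan=[[[0,0,-0.419,0,0,0,1],[0,0,-0.419,0,0,0,1],[0,0,-0.419,0,0,0,1],[0,0,-0.419,0,0,0,1],[0,0,-0.419,0,0,0,1]]])

```text
t: 3.65
position: [0.6748, -0.0171, 0.0562]
eef_rot: [[-0.979, 0.203, -0.009], [0.203, 0.979, -0.002], [0.008, -0.004, -1.0]]
wrist_force: [0.1, 0.4, 0.5]
opening: 0.0003
```

```bash
cat > arc.py <<'E'
from h import *
def tip(th,piv,off,R=.075): # off>0: tip on ccw side
    r=np.array([np.cos(th),np.sin(th)]);t=np.array([-r[1],r[0]]);return np.array(piv)+R*r+off*t
def table(ths,piv,off,n=5):
    st=robot.read_state();p=st['position'];x=st['eef_rot'][:,0];ph=np.arctan2(x[1],x[0])
    print('t',st['t'],'p',p.round(4),'ph',np.degrees(ph).round(1),'F',st['wrist_force'].round(1))
    for i in range(0,len(ths),n):
        for th in ths[i:i+n]:
            T=tip(th,piv,off);d=(T-p[:2])/.4
            dr=np.degrees((th+np.pi-ph+np.pi)%(2*np.pi)-np.pi)
            print(round(np.degrees(th),1),d.round(3),round(dr/120,3))
        p=np.r_[T,0];ph=th+np.pi; print()
E
python3 - <<'E'
from arc import *
table(np.radians(np.arange(-12,-155,-6.)),(.599,-.0275),.019)
E
```

```text
t 3.65 p [ 0.6748 -0.0171  0.0562] ph 168.3 F [0.1 0.4 0.5]
-12.0 [ 0.004 -0.018] -0.002
-18.0 [ 0.004 -0.039] -0.052
-24.0 [ 0.001 -0.059] -0.102
-30.0 [-0.003 -0.078] -0.152
-36.0 [-0.01  -0.098] -0.202

-42.0 [-0.008 -0.018] -0.05
-48.0 [-0.019 -0.036] -0.1
-54.0 [-0.031 -0.052] -0.15
-60.0 [-0.045 -0.067] -0.2
-66.0 [-0.06 -0.08] -0.25

-72.0 [-0.017 -0.012] -0.05
-78.0 [-0.034 -0.022] -0.1
-84.0 [-0.053 -0.03 ] -0.15
-90.0 [-0.072 -0.036] -0.2
-96.0 [-0.092 -0.039] -0.25

-102.0 [-0.02  -0.002] -0.05
-108.0 [-0.04  -0.002] -0.1
-114.0 [-0.061  0.001] -0.15
-120.0 [-0.08   0.005] -0.2
-126.0 [-0.099  0.012] -0.25

-132.0 [-0.018  0.008] -0.05
-138.0 [-0.036  0.019] -0.1
-144.0 [-0.052  0.031] -0.15
-150.0 [-0.067  0.045] -0.2
```

Call:
carry_out(plan=[[[0.004,-0.018,0.008,0,0,-0.002,1],[0.004,-0.039,0.008,0,0,-0.052,1],[0.001,-0.059,0.008,0,0,-0.102,1],[-0.003,-0.078,0.008,0,0,-0.152,1],[-0.01,-0.098,0.008,0,0,-0.202,1]]])

```text
t: 4.15
position: [0.672, -0.0569, 0.0617]
eef_rot: [[-0.807, 0.591, -0.006], [0.591, 0.807, 0.002], [0.006, -0.002, -1.0]]
wrist_force: [-0.4, 0.6, -1.2]
opening: -0.0002
```

```bash
python3 - <<'E'
from arc import *
table(np.radians(np.arange(-42,-155,-6.)),(.599,-.0275),.019)
E
```

```text
t 4.15 p [ 0.672  -0.0569  0.0617] ph 143.8 F [-0.4  0.6 -1.2]
-42.0 [-0.011 -0.017] -0.048
-48.0 [-0.022 -0.034] -0.098
-54.0 [-0.034 -0.05 ] -0.148
-60.0 [-0.048 -0.065] -0.198
-66.0 [-0.063 -0.079] -0.248

-72.0 [-0.017 -0.012] -0.05
-78.0 [-0.034 -0.022] -0.1
-84.0 [-0.053 -0.03 ] -0.15
-90.0 [-0.072 -0.036] -0.2
-96.0 [-0.092 -0.039] -0.25

-102.0 [-0.02  -0.002] -0.05
-108.0 [-0.04  -0.002] -0.1
-114.0 [-0.061  0.001] -0.15
-120.0 [-0.08   0.005] -0.2
-126.0 [-0.099  0.012] -0.25

-132.0 [-0.018  0.008] -0.05
-138.0 [-0.036  0.019] -0.1
-144.0 [-0.052  0.031] -0.15
-150.0 [-0.067  0.045] -0.2
```

Call:
carry_out(plan=[[[-0.011,-0.017,0,0,0,-0.048,1],[-0.022,-0.034,0,0,0,-0.098,1],[-0.034,-0.05,0,0,0,-0.148,1],[-0.048,-0.065,0,0,0,-0.198,1],[-0.063,-0.079,0,0,0,-0.248,1]]])

```text
t: 4.65
position: [0.6481, -0.0895, 0.0644]
eef_rot: [[-0.402, 0.916, -0.0], [0.916, 0.402, 0.004], [0.003, 0.001, -1.0]]
wrist_force: [0.6, 2.0, -0.0]
opening: 0.0001
```

```bash
python3 - <<'E'
from arc import *
table(np.radians(np.arange(-72,-155,-6.)),(.599,-.0275),.019)
s=snap('wrist','w2.png')
E
```

```text
t 4.65 p [ 0.6481 -0.0895  0.0644] ph 113.7 F [ 0.6  2.  -0. ]
-72.0 [-0.02  -0.009] -0.047
-78.0 [-0.037 -0.019] -0.097
-84.0 [-0.056 -0.027] -0.147
-90.0 [-0.075 -0.033] -0.197
-96.0 [-0.095 -0.037] -0.247

-102.0 [-0.02  -0.002] -0.05
-108.0 [-0.04  -0.002] -0.1
-114.0 [-0.061  0.001] -0.15
-120.0 [-0.08   0.005] -0.2
-126.0 [-0.099  0.012] -0.25

-132.0 [-0.018  0.008] -0.05
-138.0 [-0.036  0.019] -0.1
-144.0 [-0.052  0.031] -0.15
-150.0 [-0.067  0.045] -0.2
```

View pics/w2.png

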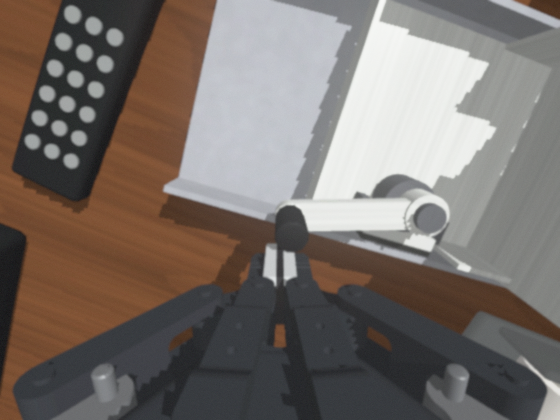

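The wrist view shows the knob at (290,232), held right in front of the fingertips at (280,265). The lever is turning with light force, so I'll continue.

Call:
carry_out(plan=[[[-0.02,-0.009,-0.008,0,0,-0.047,1],[-0.037,-0.019,-0.008,0,0,-0.097,1],[-0.056,-0.027,-0.008,0,0,-0.147,1],[-0.075,-0.033,-0.008,0,0,-0.197,1],[-0.095,-0.037,-0.008,0,0,-0.247,1]]])

```text
t: 5.2
position: [0.6106, -0.106, 0.0635]
eef_rot: [[0.113, 0.994, 0.005], [0.994, -0.113, 0.002], [0.002, 0.005, -1.0]]
wrist_force: [0.8, -0.5, 0.7]
opening: 0.0001
```

Call:
carry_out(plan=[[[-0.022,-0.002,0,0,0,-0.05,1],[-0.042,-0.002,0,0,0,-0.1,1],[-0.062,0.001,0,0,0,-0.15,1],[-0.081,0.005,0,0,0,-0.2,1],[-0.1,0.012,0,0,0,-0.25,1]]])

```text
t: 5.7
position: [0.5718, -0.1024, 0.0657]
eef_rot: [[0.598, 0.802, 0.009], [0.802, -0.598, -0.003], [0.003, 0.009, -1.0]]
wrist_force: [0.9, -1.1, -0.1]
opening: 0.0002
```

```bash
python3 - <<'E'
from arc import *
table(np.radians([-132,-138,-142,-146,-149,-151,-153,-155,-157,-159]),(.599,-.0275),.019)
E
```

```text
t 5.7 p [ 0.5718 -0.1024  0.0657] ph 53.3 F [ 0.9 -1.1 -0.1]
-132.0 [-0.022  0.016] -0.044
-138.0 [-0.039  0.026] -0.094
-142.0 [-0.05   0.034] -0.128
-146.0 [-0.061  0.043] -0.161
-149.0 [-0.068  0.05 ] -0.186

-151.0 [-0.005  0.005] -0.017
-153.0 [-0.009  0.01 ] -0.033
-155.0 [-0.014  0.015] -0.05
-157.0 [-0.018  0.02 ] -0.067
-159.0 [-0.022  0.026] -0.083
```

Call:
carry_out(plan=[[[-0.022,0.016,-0.012,0,0,-0.044,1],[-0.039,0.026,-0.012,0,0,-0.094,1],[-0.05,0.034,-0.012,0,0,-0.128,1],[-0.061,0.043,-0.012,0,0,-0.161,1],[-0.068,0.05,-0.012,0,0,-0.186,1]]])

```text
t: 6.2
position: [0.5456, -0.0831, 0.063]
eef_rot: [[0.858, 0.513, 0.01], [0.513, -0.858, -0.008], [0.005, 0.012, -1.0]]
wrist_force: [0.3, -1.4, 0.3]
opening: 0.0004
```

```bash
python3 - <<'E'
from arc import *
table(np.radians([-151,-153,-155,-156,-157]),(.599,-.0275),.019)
E
```

```text
t 6.2 p [ 0.5456 -0.0831  0.063 ] ph 30.9 F [ 0.3 -1.4  0.3]
-151.0 [-0.007  0.007] -0.016
-153.0 [-0.012  0.012] -0.032
-155.0 [-0.016  0.017] -0.049
-156.0 [-0.018  0.019] -0.057
-157.0 [-0.02   0.022] -0.066
```

Call:
carry_out(plan=[[[-0.007,0.007,0,0,0,-0.016,1],[-0.012,0.012,0,0,0,-0.032,1],[-0.016,0.017,0,0,0,-0.049,1]]])

```text
t: 6.5
position: [0.5404, -0.0771, 0.0651]
eef_rot: [[0.906, 0.423, 0.012], [0.423, -0.906, -0.01], [0.007, 0.014, -1.0]]
wrist_force: [-0.3, -0.8, -0.3]
opening: 0.0002
```

Call:
carry_out(plan=[[[-0.002,0.003,0,0,0,0,1],[-0.004,0.007,0,0,0,0,1]]])

```text
t: 6.7
position: [0.5399, -0.0749, 0.0667]
eef_rot: [[0.906, 0.424, 0.015], [0.424, -0.906, -0.011], [0.009, 0.017, -1.0]]
wrist_force: [-0.0, -0.5, 1.0]
opening: 0.0
```

Call:
carry_out(plan=[[[-0.002,0.004,-0.01,0,0,0,1],[-0.004,0.008,-0.01,0,0,0,1]]])

```text
t: 6.9
position: [0.5388, -0.072, 0.0628]
eef_rot: [[0.905, 0.424, 0.016], [0.425, -0.905, -0.012], [0.009, 0.018, -1.0]]
wrist_force: [3.5, -4.7, 1.3]
opening: -0.0003
```

Call:
carry_out(plan=[[[-0.002,0.004,0,0,0,0,1],[-0.004,0.008,0,0,0,0,1]]])

```text
t: 7.1
position: [0.5384, -0.0697, 0.0631]
eef_rot: [[0.905, 0.424, 0.018], [0.425, -0.905, -0.014], [0.011, 0.02, -1.0]]
wrist_force: [7.0, -5.6, -3.3]
opening: -0.0002
```

```bash
python3 - <<'E'
from arc import *
s=snap('wrist','w3.png'); print(robot.read_state()['wrist_force'])
E
```

```text
[ 4.78859026 -4.82893601 -2.21383737]
```

View pics/w3.png

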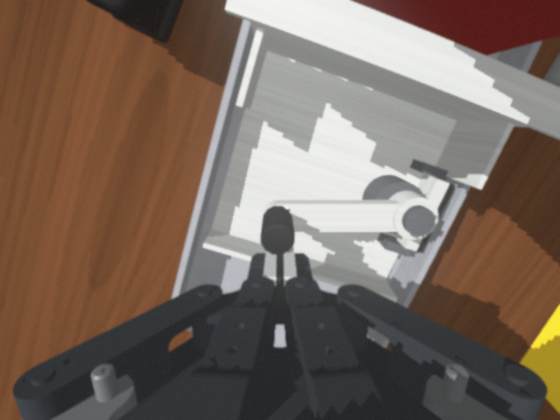

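The lever is against its stop: the force rose from about 1 N to about 8 N. In the picture the knob top is at (277,238) and the pivot at (418,220).

```bash
python3 - <<'E'
from arc import *
s=load('wrist')
k=pt(s,277,238,.081);p=pt(s,418,220,.057);d=k-p
print(k.round(4),p.round(4),np.degrees(np.arctan2(d[1],d[0])),np.linalg.norm(d[:2]), 'q',np.arctan2(d[1],d[0])+2.827-.116)
print(pt(s,277,238),pt(s,418,220))
E
```

```text
[ 0.5286 -0.0528  0.081 ] [ 0.5961 -0.0217  0.057 ] -155.22382038198927 0.07432182161078221 q 0.001833256810004888
[ 0.52863466 -0.05292899  0.08079093] [ 0.59558541 -0.02161271  0.05780634]
```

Call:
carry_out(plan=[[[0.013,-0.028,0,0,0,0,1],[0.069,-0.146,0,0.007,0.009,-0.154,1],[0.069,-0.146,0,0.007,0.009,-0.154,1],[0.069,-0.146,0,0.007,0.009,-0.154,1],[0.069,-0.146,0,0.007,0.009,-0.154,1]]])

```text
t: 7.65
position: [0.5656, -0.1278, 0.0625]
eef_rot: [[0.993, 0.119, -0.004], [0.119, -0.993, -0.001], [-0.004, 0.0, -1.0]]
wrist_force: [-0.8, 0.4, 0.6]
opening: 0.0
```

```bash
python3 - <<'E'
from arc import *
s=snap('wrist','w4.png');st=robot.read_state(); print(st['position'],st['eef_rot'].round(3),st['wrist_force'])
E
```

```text
[ 0.56547759 -0.12739749  0.06274113] [[ 0.993  0.12  -0.004]
 [ 0.12  -0.993 -0.001]
 [-0.004  0.    -1.   ]] [ 0.93458349 -0.43799662 -0.85270247]
```

View pics/w4.png

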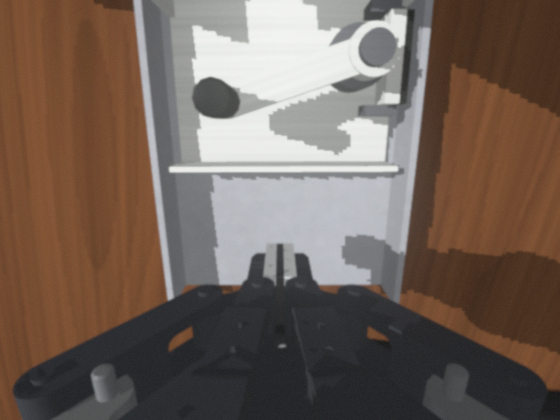

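The rear flange is at v≈168, from u 170 to 397. It is square to the tool, and the tool is centred behind it.

```bash
python3 - <<'E'
from arc import *
s=load('wrist')
a=pt(s,170,172,.036);b=pt(s,398,172,.036);print(a,b,(a+b)/2)
u=np.array([-.1157,.9933]);t=robot.read_state()['position'][:2]
print('gap along push',((a+b)/2)[:2]@u-t@u, 'lateral', (((a+b)/2)[:2]-t)@np.array([.9933,.1157]))
for q in((278,95,.081),(378,46,.057)):print(pt(s,*q))
E
```

```text
[ 0.49812094 -0.09444009  0.036     ] [ 0.62723571 -0.07896775  0.036     ] [ 0.56267832 -0.08670392  0.036     ]
gap along push 0.04074480094476787 lateral 0.0019277349975482235
[ 0.55540557 -0.04963128  0.081     ]
[ 0.59719196 -0.02143615  0.057     ]
```

Call:
carry_out(plan=[[[0,0,-0.05,0,0,0,1],[0,0,-0.097,0,0,0,1],[0,0,-0.097,0,0,0,1],[-0.003,0.03,-0.097,0,0,0,1],[-0.006,0.055,-0.097,0,0,0,1]]])

```text
t: 8.2
position: [0.5633, -0.1043, 0.0249]
eef_rot: [[0.993, 0.121, -0.003], [0.121, -0.993, -0.001], [-0.003, 0.001, -1.0]]
wrist_force: [0.7, -0.5, 0.6]
opening: 0.0
```

Call:
carry_out(plan=[[[-0.001,0.01,0,0,0,0,1],[-0.002,0.02,0,0,0,0,1],[-0.003,0.03,0,0,0,0,1],[-0.005,0.04,0,0,0,0,1],[-0.006,0.05,0,0,0,0,1]]])

```text
t: 8.7
position: [0.5615, -0.0854, 0.026]
eef_rot: [[0.993, 0.12, -0.001], [0.12, -0.993, -0.004], [-0.002, 0.004, -1.0]]
wrist_force: [-1.1, -6.9, 4.3]
opening: -0.0
```

Call:
carry_out(plan=[[[-0.001,0.011,-0.006,0,0,0,1],[-0.002,0.022,-0.006,0,0,0,1],[-0.004,0.033,-0.006,0,0,0,1],[-0.005,0.044,-0.006,0,0,0,1],[-0.006,0.055,-0.006,0,0,0,1]]])

```text
t: 9.2
position: [0.5598, -0.0645, 0.0246]
eef_rot: [[0.993, 0.12, 0.001], [0.12, -0.993, -0.007], [-0.0, 0.007, -1.0]]
wrist_force: [-0.3, -6.3, 3.3]
opening: -0.0001
```

Call:
carry_out(plan=[[[-0.001,0.011,-0.004,0,0,0,1],[-0.002,0.022,-0.004,0,0,0,1],[-0.004,0.033,-0.004,0,0,0,1],[-0.005,0.044,-0.004,0,0,0,1],[-0.006,0.055,-0.004,0,0,0,1]]])

```text
t: 9.7
position: [0.558, -0.0441, 0.0239]
eef_rot: [[0.993, 0.119, 0.002], [0.119, -0.993, -0.011], [0.001, 0.011, -1.0]]
wrist_force: [-2.0, -9.8, 2.9]
opening: -0.0002
```

Call:
carry_out(plan=[[[-0.001,0.008,-0.002,0.005,0,0,1],[-0.002,0.016,-0.002,0.005,0,0,1],[-0.003,0.024,-0.002,0.005,0,0,1],[-0.004,0.032,-0.002,0.005,0,0,1]]])

```text
t: 10.1
position: [0.5566, -0.0331, 0.0239]
eef_rot: [[0.993, 0.118, 0.003], [0.118, -0.993, -0.005], [0.002, 0.005, -1.0]]
wrist_force: [-2.2, -11.5, 3.5]
opening: -0.0001
```

Call:
carry_out(plan=[[[-0.001,0.006,-0.002,0,0,0,1],[-0.001,0.012,-0.002,0,0,0,1]]])

```text
t: 10.3
position: [0.5563, -0.0304, 0.0239]
eef_rot: [[0.993, 0.116, 0.003], [0.116, -0.993, -0.01], [0.002, 0.01, -1.0]]
wrist_force: [-4.0, -12.4, 4.3]
opening: 0.0001
```

```bash
python3 - <<'E'
from arc import *
a=snap('top');b=snap('scene');st=robot.read_state();print(st['position'],st['wrist_force'])
f=lambda s,y,x,h,w,k:cv2.resize(cv2.cvtColor(s['image'],cv2.COLOR_RGB2BGR)[y:y+h,x:x+w],None,fx=k,fy=k,interpolation=cv2.INTER_CUBIC)
cv2.imwrite('pics/c5.png',np.hstack([f(a,140,160,150,110,3.6),f(b,130,270,150,110,3.6)]))
E
```

```text
[ 0.55625383 -0.0300241   0.02393507] [ -2.69360823 -10.07525002   4.65521191]
```

View pics/c5.png

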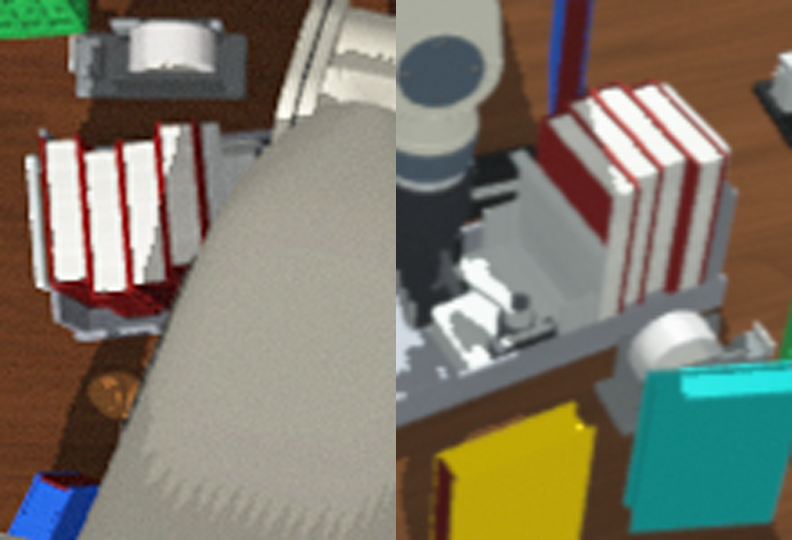

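The books are upright and closing up, and the follower plate is on ledger4. I'll keep pushing until the force steps up.

Call:
carry_out(plan=[[[-0.001,0.008,0,0.004,0,0,1],[-0.002,0.014,0,0.004,0,0,1]]])

```text
t: 10.6
position: [0.556, -0.0286, 0.0242]
eef_rot: [[0.993, 0.114, 0.004], [0.114, -0.993, -0.01], [0.003, 0.01, -1.0]]
wrist_force: [1.6, -30.8, -7.2]
opening: -0.0001
```

Call:
carry_out(plan=[[[-0.001,0.006,0,0,0,0,1],[-0.001,0.01,0,0,0,0,1]]])

```text
t: 10.8
position: [0.556, -0.0287, 0.0243]
eef_rot: [[0.994, 0.111, 0.004], [0.111, -0.994, -0.019], [0.002, 0.019, -1.0]]
wrist_force: [-0.0, -28.3, -7.5]
opening: 0.0004
```

The force jumped to 30 N and motion stopped, so the books are packed. I'll back off, rise and look.

Call:
carry_out(plan=[[[0.003,-0.025,0,0,0,0,1],[0.006,-0.05,0,0.009,0.002,0,1],[0.006,-0.05,0.12,0.009,0.002,0,1],[0.006,-0.05,0.24,0.009,0.002,0,1],[0.006,-0.05,0.24,0.009,0.002,0,1]]])

```text
t: 11.3
position: [0.5615, -0.0496, 0.1267]
eef_rot: [[0.994, 0.111, 0.01], [0.111, -0.994, -0.0], [0.009, 0.002, -1.0]]
wrist_force: [0.7, 0.1, 0.2]
opening: 0.0001
```

```bash
python3 - <<'E'
from arc import *
s=snap('wrist','w6.png');st=robot.read_state(); print(st['position'],st['eef_rot'].round(3),st['wrist_force'])
E
```

```text
[ 0.56025636 -0.0492653   0.12380375] [[ 0.994  0.111  0.006]
 [ 0.111 -0.994  0.   ]
 [ 0.006  0.    -1.   ]] [ 0.63218199  0.82950201 -1.38334413]
```

View pics/w6.png

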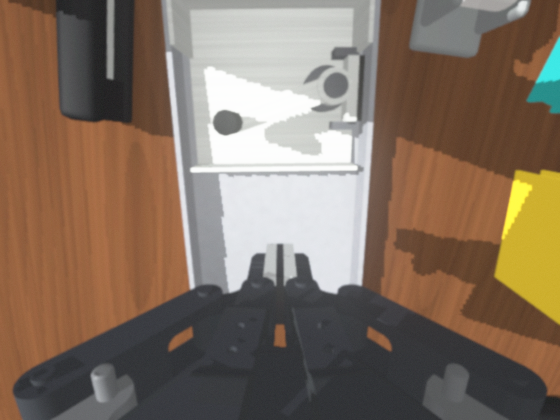

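The wrist view shows the knob top at (228,122), the pivot at (333,85) and the flange at v≈170. The lever is still at its release stop.

```bash
python3 - <<'E'
from arc import *
s=load('wrist');k=pt(s,228,122,.081);p=pt(s,334,85,.057);f=(pt(s,192,172,.036)+pt(s,358,172,.036))/2
d=k-p;th=np.arctan2(d[1],d[0]);print(k,p,f,np.degrees(th),np.linalg.norm(d[:2]))
ux=np.array([.9933,.1157]);u=np.array([-.1157,.9933])
# pivot from flange: 60 mm ahead, 42.5 mm to +x
print('piv from flange',f[:2]+u*.060+ux*.0425)
piv=np.array([.5915,.0475])
P=tip(np.radians(-155.3),p[:2],-.028);print('tip start',P)
E
```

```text
[0.5229632  0.01491809 0.081     ] [0.58747228 0.0459776  0.057     ] [ 0.55515543 -0.01971069  0.036     ] -154.29034079455826 0.0715968864904078
piv from flange [0.59042868 0.04480456]
tip start [0.50763389 0.0400758 ]
```

Call:
carry_out(plan=[[[-0.127,0.222,0,0,0,0.153,1],[-0.127,0.222,0,0,0,0.153,1],[-0.127,0.222,0,0,0,0.153,1],[-0.127,0.222,0,0,0,0.153,1]]])

```text
t: 11.75
position: [0.5089, 0.0404, 0.1235]
eef_rot: [[0.907, 0.42, 0.005], [0.42, -0.907, 0.003], [0.006, -0.0, -1.0]]
wrist_force: [0.1, 0.2, 0.1]
opening: -0.0001
```

Call:
carry_out(plan=[[[0,0,-0.1,0,0,0,1],[0,0,-0.155,0,0,0,1],[0,0,-0.155,0,0,0,1]]])

```text
t: 12.05
position: [0.5075, 0.0396, 0.0585]
eef_rot: [[0.908, 0.418, -0.0], [0.418, -0.908, 0.004], [0.001, -0.003, -1.0]]
wrist_force: [-0.8, -0.8, -1.1]
opening: 0.0
```

```bash
python3 - <<'E'
from arc import *
table(np.radians(np.arange(-154,-9,6.)),(.5895,.0455),-.019)
E
```

```text
t 12.05 p [0.5075 0.0396 0.0585] ph 24.7 F [-0.8 -0.8 -1.1]
-154.0 [ 0.016 -0.025] 0.011
-148.0 [ 0.021 -0.044] 0.061
-142.0 [ 0.028 -0.063] 0.111
-136.0 [ 0.037 -0.081] 0.161
-130.0 [ 0.048 -0.098] 0.211

-124.0 [ 0.013 -0.016] 0.05
-118.0 [ 0.027 -0.03 ] 0.1
-112.0 [ 0.043 -0.043] 0.15
-106.0 [ 0.06  -0.054] 0.2
-100.0 [ 0.078 -0.063] 0.25

-94.0 [ 0.019 -0.007] 0.05
-88.0 [ 0.038 -0.013] 0.1
-82.0 [ 0.058 -0.016] 0.15
-76.0 [ 0.079 -0.017] 0.2
-70.0 [ 0.099 -0.016] 0.25

-64.0 [0.02  0.003] 0.05
-58.0 [0.04  0.008] 0.1
-52.0 [0.059 0.015] 0.15
-46.0 [0.077 0.025] 0.2
-40.0 [0.094 0.036] 0.25

-34.0 [0.016 0.013] 0.05
-28.0 [0.03  0.027] 0.1
-22.0 [0.043 0.043] 0.15
-16.0 [0.054 0.06 ] 0.2
-10.0 [0.063 0.078] 0.25
```

Call:
carry_out(plan=[[[0.016,-0.025,0.005,0,0,0.011,1],[0.021,-0.044,0.005,0,0,0.061,1],[0.028,-0.063,0.005,0,0,0.111,1],[0.037,-0.081,0.005,0,0,0.161,1],[0.048,-0.098,0.005,0,0,0.211,1]]])

```text
t: 12.55
position: [0.5275, -0.0005, 0.0614]
eef_rot: [[0.64, 0.768, -0.001], [0.768, -0.64, 0.004], [0.002, -0.003, -1.0]]
wrist_force: [-1.0, 2.3, -0.4]
opening: -0.0
```

Call:
carry_out(plan=[[[0.013,-0.016,0,0,0,0.05,1],[0.027,-0.03,0,0,0,0.1,1],[0.043,-0.043,0,0,0,0.15,1],[0.06,-0.054,0,0,0,0.2,1],[0.078,-0.063,0,0,0,0.25,1]]])

```text
t: 13.05
position: [0.5595, -0.0268, 0.0623]
eef_rot: [[0.168, 0.986, -0.003], [0.986, -0.168, 0.003], [0.003, -0.003, -1.0]]
wrist_force: [-0.1, 1.5, 0.3]
opening: -0.0001
```

```bash
python3 - <<'E'
from arc import *
table(np.radians(np.arange(-94,-39,6.)),(.5895,.0455),-.019)
print(robot.read_state()['eef_rot'][:,2])
E
```

```text
t 13.05 p [ 0.5595 -0.0268  0.0623] ph 80.3 F [-0.1  1.5  0.3]
-94.0 [ 0.015 -0.003] 0.047
-88.0 [ 0.034 -0.008] 0.097
-82.0 [ 0.054 -0.012] 0.147
-76.0 [ 0.074 -0.013] 0.197
-70.0 [ 0.094 -0.012] 0.247

-64.0 [0.02  0.003] 0.05
-58.0 [0.04  0.008] 0.1
-52.0 [0.059 0.015] 0.15
-46.0 [0.077 0.025] 0.2
-40.0 [0.094 0.036] 0.25

[-0.00267414  0.00312133 -0.99999155]
```

Call:
carry_out(plan=[[[0.015,-0.003,0,0,0,0.047,1],[0.034,-0.008,0,0,0,0.097,1],[0.054,-0.012,0,0,0,0.147,1],[0.074,-0.013,0,0,0,0.197,1],[0.094,-0.012,0,0,0,0.247,1]]])

```text
t: 13.55
position: [0.5979, -0.0327, 0.0631]
eef_rot: [[-0.343, 0.939, -0.004], [0.939, 0.343, 0.002], [0.003, -0.003, -1.0]]
wrist_force: [-2.4, -0.3, -0.3]
opening: 0.0001
```

Call:
carry_out(plan=[[[0.02,0.003,0,0,0,0.05,1],[0.04,0.008,0,0,0,0.1,1],[0.059,0.015,0,0,0,0.15,1],[0.077,0.025,0,0,0,0.2,1],[0.094,0.036,0,0,0,0.25,1]]])

```text
t: 14.05
position: [0.6365, -0.0196, 0.064]
eef_rot: [[-0.768, 0.64, -0.003], [0.64, 0.768, -0.001], [0.002, -0.003, -1.0]]
wrist_force: [-0.4, -2.0, 0.4]
opening: -0.0003
```

```bash
python3 - <<'E'
from arc import *
table(np.radians([-35,-30,-26,-22,-18,-15,-12,-10,-8,-6]),(.5895,.0455),-.019)
s=snap('wrist','w7.png')
E
```

```text
t 14.05 p [ 0.6365 -0.0196  0.064 ] ph 140.2 F [-0.4 -2.   0.4]
-35.0 [0.009 0.016] 0.04
-30.0 [0.021 0.028] 0.082
-26.0 [0.03  0.038] 0.115
-22.0 [0.039 0.048] 0.148
-18.0 [0.046 0.06 ] 0.182

-15.0 [0.005 0.009] 0.025
-12.0 [0.01  0.018] 0.05
-10.0 [0.013 0.024] 0.067
-8.0 [0.015 0.03 ] 0.083
-6.0 [0.018 0.036] 0.1
```

View pics/w7.png

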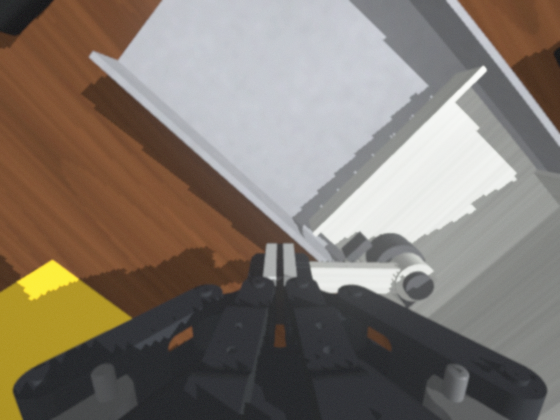

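The fingertips are behind the knob and the lever is following them. I'll continue to the lock stop.

Call:
carry_out(plan=[[[0.009,0.016,-0.004,0,0,0.04,1],[0.021,0.028,-0.004,0,0,0.082,1],[0.03,0.038,-0.004,0,0,0.115,1],[0.039,0.048,-0.004,0,0,0.148,1],[0.046,0.06,-0.004,0,0,0.182,1]]])

```text
t: 14.6
position: [0.6559, 0.0025, 0.0634]
eef_rot: [[-0.953, 0.304, -0.002], [0.304, 0.953, -0.005], [0.001, -0.005, -1.0]]
wrist_force: [-4.0, -9.2, 3.6]
opening: -0.0003
```

Call:
carry_out(plan=[[[0.005,0.009,0,0,0,0.025,1],[0.01,0.018,0,0,0,0.05,1],[0.012,0.023,0,0,0,0.05,1]]])

```text
t: 14.9
position: [0.6599, 0.0092, 0.0636]
eef_rot: [[-0.979, 0.206, -0.005], [0.206, 0.978, -0.008], [0.003, -0.009, -1.0]]
wrist_force: [-5.4, -8.4, -0.4]
opening: 0.0
```

Call:
carry_out(plan=[[[0.001,0.006,-0.004,0,0,0,1],[0.002,0.01,-0.004,0,0,0,1]]])

```text
t: 15.1
position: [0.6605, 0.0104, 0.0629]
eef_rot: [[-0.977, 0.211, -0.006], [0.211, 0.977, -0.011], [0.003, -0.012, -1.0]]
wrist_force: [-4.2, -12.8, 2.9]
opening: -0.0001
```

Call:
carry_out(plan=[[[0.001,0.006,0,0,0,0,1],[0.002,0.01,0,0,0,0,1]]])

```text
t: 15.3
position: [0.661, 0.0119, 0.0633]
eef_rot: [[-0.976, 0.216, -0.007], [0.216, 0.976, -0.014], [0.004, -0.015, -1.0]]
wrist_force: [-4.0, -11.1, -0.7]
opening: 0.0002
```

Call:
carry_out(plan=[[[0.002,0.01,0,0,0.003,0.003,1],[0.004,0.017,0,0.005,0.003,0.003,1],[0.004,0.02,0,0.005,0.003,0.003,1]]])

```text
t: 15.6
position: [0.6611, 0.0132, 0.0633]
eef_rot: [[-0.976, 0.218, -0.018], [0.218, 0.976, -0.013], [0.014, -0.017, -1.0]]
wrist_force: [-9.3, -30.1, 0.4]
opening: -0.0
```

Call:
carry_out(plan=[[[0.002,0.01,0,0,0,0,1],[0.004,0.017,0,0,0,0,1],[0.004,0.02,0,0,0,0,1]]])

```text
t: 15.9
position: [0.661, 0.0133, 0.0635]
eef_rot: [[-0.974, 0.226, -0.022], [0.226, 0.974, -0.025], [0.016, -0.03, -0.999]]
wrist_force: [-11.5, -36.8, 0.1]
opening: -0.0
```

Hard stop: 30+ N and no more motion. I'll back off, rise and clear the view.

Call:
carry_out(plan=[[[-0.005,-0.025,0,0,0,0,1],[-0.01,-0.06,0,0,0,0,1],[-0.01,-0.06,0.12,0,0,0,1],[-0.01,-0.06,0.24,0,0,0,1],[-0.01,-0.1,0.36,0,0,0,1]]])

```text
t: 16.4
position: [0.6568, -0.026, 0.2093]
eef_rot: [[-0.974, 0.226, -0.022], [0.227, 0.974, -0.024], [0.016, -0.028, -0.999]]
wrist_force: [2.1, -0.4, -0.3]
opening: 0.0001
```

Call:
carry_out(plan=[[[-0.1,-0.12,0.05,0,0,0,1],[-0.2,-0.24,0.05,0,0,0,1],[-0.3,-0.36,0.05,0,0,0,1],[-0.35,-0.48,0.05,0,0,0,1],[-0.4,-0.6,0.05,0,0,0,1]]])

```text
t: 16.9
position: [0.5142, -0.2288, 0.2303]
eef_rot: [[-0.974, 0.227, -0.02], [0.228, 0.973, -0.024], [0.014, -0.028, -1.0]]
wrist_force: [0.8, -0.5, 0.2]
opening: 0.0001
```

Call:
carry_out(plan=[[[-0.05,-0.12,0,0,0,0,1],[-0.1,-0.24,0,0,0,0,1],[-0.15,-0.3,0,0,0,0,1],[-0.15,-0.3,0,0,0,0,1]]])

```text
t: 17.3
position: [0.4518, -0.3527, 0.2306]
eef_rot: [[-0.972, 0.234, -0.02], [0.234, 0.972, -0.025], [0.013, -0.028, -1.0]]
wrist_force: [-1.0, 1.2, -0.3]
opening: -0.0002
```

```bash
python3 - <<'E'
from arc import *
a=snap('top');b=snap('scene');st=robot.read_state();print(st['position'],st['wrist_force'])
f=lambda s,y,x,h,w,k:cv2.resize(cv2.cvtColor(s['image'],cv2.COLOR_RGB2BGR)[y:y+h,x:x+w],None,fx=k,fy=k,interpolation=cv2.INTER_CUBIC)
cv2.imwrite('pics/c8.png',np.hstack([f(a,135,160,120,170,2.7),f(b,140,220,120,125,2.7)]))
cv2.imwrite('pics/c9.png',f(a,140,160,110,170,4.7))
E
```

```text
[ 0.45363607 -0.34975215  0.23069172] [ 0.81330128 -0.49870211 -0.1134937 ]
```

View pics/c8.png

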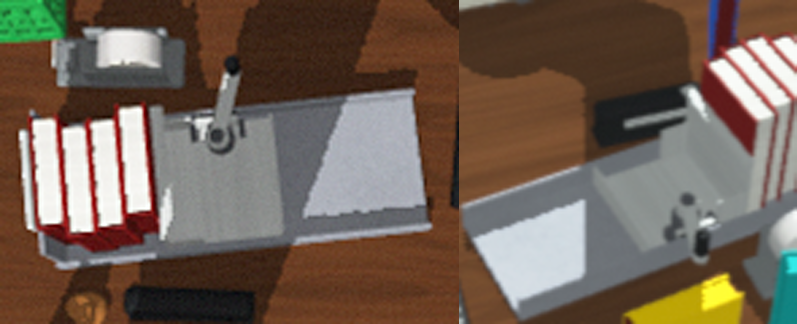

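View pics/c9.png

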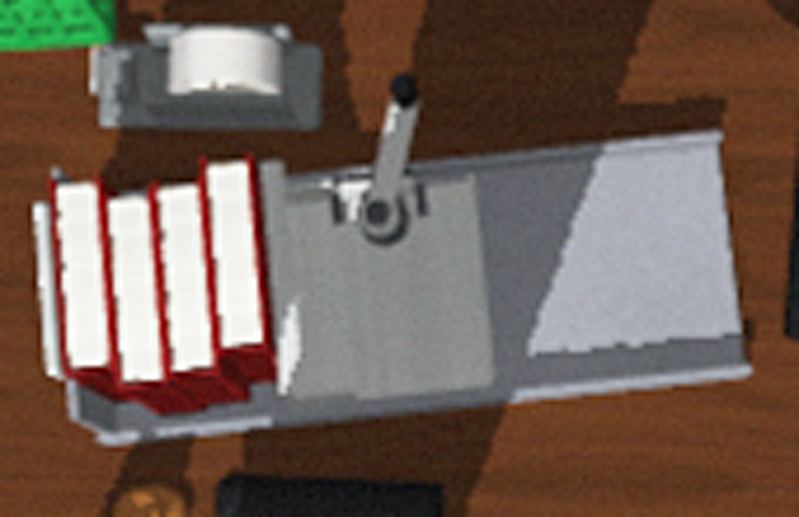

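The final view shows the four books upright with covers touching, and the follower plate on ledger4. The lever is back over the +x lip, with the knob at (403,88) and the pivot at (380,212). I'll check those with numbers.

```bash
python3 - <<'E'
from arc import *
s=load('top');g=lambda u,v,z:pt(s,160+u/4.7-.4,140+v/4.7-.4,z)
k=g(403,87,.081);p=g(379,212,.057);d=k-p;print('q',np.arctan2(d[1],d[0])+2.827-.116,np.linalg.norm(d[:2]))
u=np.array([-.1157,.9933])
r=lambda P:(P[:2]-np.array([.549,.0254]))@u
for n,a in dict(b1front=(58,275,.16),b12=(110,285,.16),b23=(161,280,.16),b34=(210,260,.16),b4rear=(264,258,.16),plateA=(272,165,.11)).items():print(n,round(r(g(*a)),4))
print(robot.read_state()['wrist_force'])
E
```

```text
q 2.519590805427825 0.07323783245328848
b1front 0.1892
b12 0.1613
b23 0.1333
b34 0.1057
b4rear 0.076
plateA 0.0719
[ 0.81330128 -0.49870211 -0.1134937 ]
```

```bash
python3 -c "
from rig import robot
print(robot.finish_job())"
```

```text
the job is handed in; nothing more can be done
None
```

The job is done and handed in at about 17.5 s of the 58 s allowed. With shut fingertips I swung the lever to its release stop, pushed the follower forward by its rear flange, and swung the lever back to its lock stop.

| Step | Check | Result |
|---|---|---|
| Release | Lever angle | about 0.00 rad; the force rose from about 1 N to 8 N at the stop |
| Pack | Push force | about 12 N, jumping to 30 N with no more movement |
| Pack | Book spacing in the last overhead picture | about 28 mm per book (27.6 to 29.7), so no gaps beyond reading error |
| Lock | Lever angle | about 2.52 rad against the 2.5 stop |

In the last pictures the books are standing, and the things visible round the rack look unmoved. I checked those by eye only. The mug, remote and flat ledger were outside that last view.

Two things did not go perfectly:
- **Lock stop:** the last push peaked at about 38 N at the knob before I backed off. That is more than was needed, and close to the 40 N the locked follower holds.
- **Release stop:** the 8 N push may have slid the freed follower forward a few millimetres before the main push.

My rack coordinates carry an uncertainty of about 3 mm. "Packed" therefore rests on the force jump and the even book spacing, not on absolute position.

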